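# Fit the keyed spindle to the reel winder and hold it home

### The job

Take the keyed spindle (the one with the flat paddle head) out of the wooden stand, lower its nose into the bore of the reel winder's hub, turn it until its key slips into the keyway, and keep pushing against the spring in the bore until its collar sits on the hub. Finish while holding: still gripping the spindle and pressing it fully home, since the spring lifts it if you let go. Leave the plain spindle in the stand and the screwdriver, solder reel and clamp stand where they are.

Things in the scene. Friction and masses are not known exactly. Their poses are not given: they have to be found in the camera images.
- spindle: Keyed steel spindle, loose, upright, 92 mm tall, 0.2 kg; origin: centre of the nose's lower end, z up. Round shaft 16 mm in diameter, 4 mm chamfer at the nose; collar 32 mm in diameter, z 46 to 52 mm; flat paddle head z 52 to 92, 34 mm long (x), 12 mm thick (y), gripped across its thickness. Starts hanging by its collar in a hole of the stand, nose 10 mm above the bench.
- plain_spindle: Spindle that is not wanted: same steel shaft and collar but no key and no tab, and a round knob head 26 mm in diameter, 80 mm tall in all. Origin: centre of the nose's lower end, z up. It hangs in the other hole of the stand and stays there.
- stand: Plywood stand, fixed during the job, 70 mm (x) by 200 mm (y) by 56 mm high; origin under its centre. Two vertical holes 28 mm in diameter at y = +50 mm and -50 mm, each holding a spindle; the collars rest on its top.
- hub_mouth (a point): Centre of the mouth of the hub's bore, level with the hub's flat top, 95 mm above the bench; z up, x as winder (not as the hub). Bore 18 mm in diameter. One keyway 7 mm wide is cut from the bore out to the rim, full height: an open slot seen from above. Its direction is not reported: anywhere within 0.5 rad either side of x. Off the keyway the key stops on the hub's top, nose 22 mm deep.
- ejector (a joint): Spring ejector (brass plug) in the bore, m pressed down: 0 at rest, its top then 38 mm below the mouth; 0.008 with the spindle fully home, collar on the hub, nose 46 mm below the mouth. It pushes back with 5 N at first touch and 9 N at home.
- screwdriver: Screwdriver lying on the bench near the robot, about 200 mm long; a bystander. Origin on the bench under its middle.
- solder_reel: Solder reel standing on its flange, 60 mm in diameter, 44 mm high; a bystander. Origin: centre of its underside.
- third_hand: Clamp stand, black base 70 x 50 mm, with a steel cross bar about 75 mm high; a bystander. Origin: centre of its underside.
- key (a point): Lower end of the spindle's key, 12 mm out along the spindle's +x, 22 mm above its nose; axes as the spindle's. The key is a rib 5 mm wide (y) from here up to the collar, reaching 12.75 mm from the axis; below it the shaft is plain round. A small tab on the collar's rim, out to 23 mm, points the same way and shows from above where the key is.
- winder: Reel winder, fixed; origin on the bench under the hub's axis, x along its length towards its black gear case. Grey base 150 x 120 x 35 mm (x -50 to +100), round aluminium hub 44 mm in diameter from z = 35 to 95 mm, gear case from x = 50 to 98 mm, top at z = 73 mm. The hub is braked: it turns about its upright axis only against 0.25 N m.
Mind the look-alikes: they are no part of the job. Leave any blue or orange look-alike of the spindle alone.

How it is judged:
By the outcome, as a careful person would: the job done as asked, in the order asked, and still so for the second after the job is handed in, while the arm keeps its last pose, push and grip.
It also fails if it takes over 61 s, if anything falls off the work surface, if the arm or the gripper's body presses on something with over 40 N, if the wrist force passes 120 N, or if a joint passes its speed limit or range.

### The arm

A 7-joint arm with a two-finger parallel gripper is mounted at the origin on the work surface. World frame = base frame: x ahead of the robot, y to its left, z up, the work surface at z = 0. Lengths are in mm, angles in rad, forces in N, time in s.
With the tool pointing down it reaches from about 400 to 875 mm from the base axis. Payload 4.4 kg.
Tool frame: the origin (TCP) lies midway between the tips of the shut fingers; the grasp point (between the pads) lies 19 mm behind it; z points along the fingers, y is the line along which they close (so a half turn about z gives the same grasp; the last joint's range is limited). The gripper opens to 85 mm and grips with 20 to 120 N. Pads are 22 mm wide; open, the fingers measure 114 mm over their backs; the gripper's body (76 mm by 85 mm) begins 54 mm behind the grasp point. The pads swing forward as they close: fully open they stand 13 mm farther back than shut.
Start: joints at [1.204, 0.628, 0.038, 1.517, -0.027, 0.996, -0.02], TCP at [192.613, -620.821, 231.313] pointing down, gripper open.
Joint ranges: [-3.06, 3.06], [-0.37, 2.12], [-1.25, 1.32], [0.18, 2.47], [-1.1, 4.24], [0.23, 1.98], [-2.94, 2.94]. Speed limits (rad/s): [2.57, 2.57, 3.14, 3.14, 3.14, 3.14, 3.14].

### API

Orientations are given as [roll, pitch, yaw] about the fixed x, y, z axes, in that order (R = Rz(yaw) Ry(pitch) Rx(roll)).
In Python, from cell import read_state, get_image, finish_job gives the robot as it stands.
- The arm moves only by the tool send_rows, never from a script. Its argument "series" is a list of rows, each an object of numbers: "ax", "ay", "az": the turn, a rotation vector about the tool's x, y, z in rad; "dx", "dy", "dz": the shift along the tool's x, y, z in cm; "hand": the closure, from 0 (fully open) to 1 (shut). In form: [{"ax": .., "ay": .., "az": .., "dx": .., "dy": .., "dz": .., "hand": ..}, ...]. A call has 1 to 10 rows; each row is the pose to reach, as a shift and turn from the pose commanded when the call began, along the tool's axes at that moment; what a row does not reach only later rows make up. A row lasts 1/10 s, in which the tool goes at most 50 mm and 8.59 degrees, less where a joint would pass 70% of its speed; a pose out of reach is approached as far as the arm can. A call with a gripper value outside its range is refused whole. The fingers move at their own pace and stop on an object; the grip force is fixed at half the most. Time passes only in rows, so rows that repeat a pose let the fingers close. It gives the time, the measured TCP pose, the force, the opening and the grip force at its end, in the units of the state.
- read_state(): the state, without advancing time (a new reading comes with each control period).
- get_image(name): name is "scene" or "top" or "wrist"; returns a dict with "pixels" (420x560x3 uint8, red, green, blue), "mtx" (3x3 intrinsics, pixels), "k1" (the pictures are not rectified: a ray, as slopes to the right and down, at radius r is drawn at 1 + k1 r^2 times it, then the intrinsics apply), "R" (3x3) and "t" (3): a world point X has camera coordinates R X + t. Camera axes: x right, y down, z forward; pixel columns grow to the right and rows downward; lengths in mm; the calibration is good to about 2 mm. A picture is of the moment at which its call begins. There is no depth.
- finish_job(): hands the job in; it is judged then, once.
The state is a dict: "clock": time; "qpos": joint angles; "qd": joint speeds; "tau": joint torques, N m; "eef_pos": TCP position; "tool_rot": TCP orientation; "force": force on the tool from outside, world axes, zero at the start; "torque": the same for the moment, N m; "width": finger opening in mm; "gripper_force": force on a finger pad.
Only numpy, scipy, OpenCV 4.12 (cv2) and the standard library are available. Lean on these libraries where they do the work, as an engineer would, in place of code of your own. Each camera call takes 0.05 s, during which the arm holds its last target. There are 200 camera calls.

## Working session

There is one attempt and no reset: what is moved stays moved. The work goes in short steps, Python scripts to look and compute and a tool call to move; the robot and the scene stay as the last step left them, time stands still between calls to the robot, and variables do not carry over. Pictures are saved under pics/ and viewed, at most 10 in all, crops included, and the job is handed in when it is done.

Besides the shell and the picture viewer there is one more tool, called by a JSON object that holds its "method" and its "body". send_rows: Moves the arm, as the interface text tells. Its arguments: {"type":"object","properties":{"series":{"type":"array","items":{"type":"object","properties":{"ax":{"type":"number"},"ay":{"type":"number"},"az":{"type":"number"},"dx":{"type":"number"},"dy":{"type":"number"},"dz":{"type":"number"},"hand":{"type":"number"}}}}},"required":["series"]}

```bash
mkdir -p pics; cat > h.py <<'E'
import numpy as np, cv2
from cell import *
from scipy.spatial.transform import Rotation as Ro
def snap(n,f):
    d=get_image(n); cv2.imwrite('pics/'+f+'.png',d['pixels'][:,:,::-1]); 
    np.savez(f+'.npz',**{k:np.array(v) for k,v in d.items()}); return d
def load(f): return np.load(f+'.npz')
def back(d,u,v,z):
    K=d['mtx'];p=np.array([(u-K[0,2])/K[0,0],(v-K[1,2])/K[1,1]]);s=p.copy()
    for _ in range(30): s=p/(1+d['k1']*(s@s))
    r=d['R'].T@np.r_[s,1]; c=-d['R'].T@d['t']
    return c+r*(z-c[2])/r[2]
def proj(d,X):
    c=d['R']@np.array(X,float)+d['t'];s=c[:2]/c[2];s=s*(1+d['k1']*(s@s));K=d['mtx']
    return np.array([K[0,0]*s[0]+K[0,2],K[1,1]*s[1]+K[1,2]])
E
python3 - <<'E'
from h import *
for n in('scene','top'): 
    d=snap(n,n+'0'); print(n,-d['R'].T@d['t'],d['mtx'][0,0])
s=read_state(); print(s)
E
```

```text
scene [1111.63910382   27.47598034  669.53991805] 444.0874362583123
top [ 394.18234418   93.68961791 1047.71771553] 474.92979510089225
{'clock': 0.1, 'qpos': array([ 1.20419046,  0.62926207,  0.03843576,  1.51826684, -0.02696697,
        0.99630329, -0.01997849]), 'qd': array([-0.00012153, -0.00403801, -0.00023483, -0.00117898,  0.00105012,
        0.00134443,  0.00145604]), 'tau': array([ 3.19185296e-03, -5.64534760e+01,  1.23048194e+00, -1.93973851e+01,
        1.13003701e-02,  5.34989158e-03, -5.92206263e-06]), 'eef_pos': array([ 192.44697387, -620.26948473,  230.47579501]), 'tool_rot': array([-3.13987132e+00,  4.02295046e-05,  3.00852682e-01]), 'force': array([ 0.30958735,  0.28452519, -0.636212  ]), 'torque': array([ 0.00096814, -0.00121195, -0.0073954 ]), 'gripper_force': 0.0, 'width': 85.56147603237294}
```

View pics/top0.png

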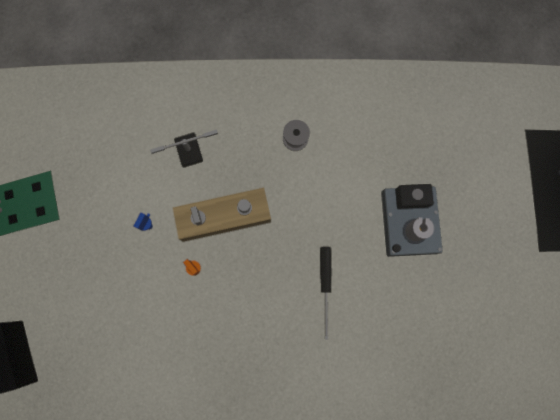

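View pics/scene0.png

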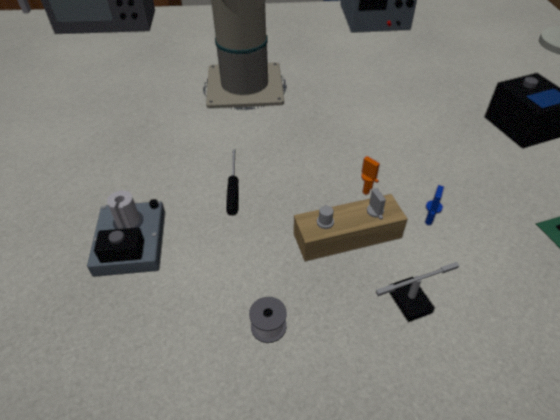

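```bash
python3 - <<'E'
from h import *
d=load('top0');p=d['pixels'][:,:,::-1]
a=cv2.resize(p[180:245,170:275],None,fx=7,fy=4.5*7/4.5,interpolation=cv2.INTER_CUBIC)[:, :735]
b=cv2.resize(p[180:260,380:445],None,fx=7,fy=7,interpolation=cv2.INTER_CUBIC)
a=cv2.resize(p[185:240,170:275],(735,385),interpolation=cv2.INTER_CUBIC)
cv2.imwrite('pics/a.png',cv2.convertScaleAbs(a,alpha=1.6));cv2.imwrite('pics/b.png',cv2.convertScaleAbs(b,alpha=1.5))
E
```

```text
(no output)
```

View pics/a.png

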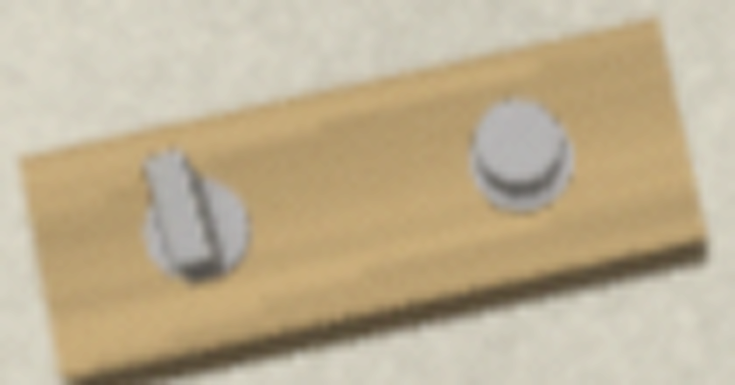

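View pics/b.png

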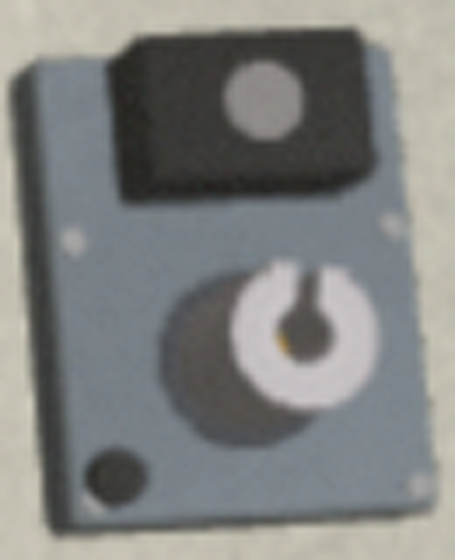

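```bash
python3 - <<'E'
from h import *
d=load('top0')
A=lambda u,v,z: back(d,170+u/7-.43,185+v/7-.43,z)
B=lambda u,v,z: back(d,380+u/7-.43,180+v/7-.43,z)
print('paddle',A(182,211,102),A(182.,267,102),A(165,158,102),'collar',A(197,230,62))
print('knob',A(518,142,90))
e=A(165,158,102)-A(200,264,102);print('pyaw',np.arctan2(e[1],e[0]),np.linalg.norm(e))
e=A(22,158,56)-A(65,380,56);f=A(22,158,56)-A(655,20,56);print('stand yaw',np.arctan2(e[1],e[0]),np.arctan2(-f[0],f[1]))
print('stand c',(A(22,158,56)+A(706,240,56))/2)
print('hub',B(305,334,95),B(305,332,95)); e=B(311,270,95)-B(305,332,95);print('key',np.arctan2(e[1],e[0]))
e=B(35,60,35)-B(58,530,35);print('winder yaw',np.arctan2(e[1],e[0]))
s=load('scene0')
print('scene tab',back(s,381,216,62-3), 'hub in scene',proj(s,B(305,332,95)),proj(s,A(182,211,102)))
d2=snap('wrist','w0'); print(d2['R'],-d2['R'].T@d2['t'])
E
```

```text
paddle [551.33853899 235.56737725 102.        ] [535.01333588 235.33480713 102.        ] [566.93612444 240.74335661 102.        ] collar [552.15137409 236.95869211  62.        ]
knob [572.68238127 139.05303356  90.        ]
pyaw 0.3283431862846077 32.862162358749124
stand yaw 0.21068352697338472 0.2074140963249019
stand c [562.05870992 187.83415269  56.        ]
hub [ 520.34689056 -230.34595158   95.        ] [ 520.94142364 -230.38680293   95.        ]
key -0.16759906813601175
winder yaw -0.0064181007851804835
scene tab [569.630149   248.23502775  59.        ] hub in scene [117.98488367 198.78560605] [375.55090973 193.03334569]
[[ 0.29632416 -0.95508577 -0.00177928]
 [-0.91554274 -0.28458509  0.28424078]
 [-0.27198068 -0.08259841 -0.95875128]] [ 261.87410371 -598.70927493  372.53393366]
```

```bash
cat >> h.py <<'E'
def delta(x,y,z,yaw):
    s=read_state();R=Ro.from_euler('xyz',s['tool_rot']);T=Ro.from_euler('xyz',[np.pi,0,yaw])
    d=R.inv().apply(np.array([x,y,z])-s['eef_pos'])/10; a=(R.inv()*T).as_rotvec()
    print('t',s['clock'],'pos',s['eef_pos'].round(1),s['tool_rot'].round(3),'d(cm)',d.round(2),'a',a.round(3),'F',np.round(s['force'],1),'w',round(s['width'],1),'q',s['qpos'].round(2))
E
python3 -c "
from h import *
delta(500,-230,230,-.1)"
```

```text
t 0.15 pos [ 192.5 -620.3  230.6] [-3.14  -0.     0.301] d(cm) [ 40.94 -28.17   0.1 ] a [-0.001  0.     0.401] F [ 0.2 -0.1  0.4] w 85.8 q [ 1.2   0.63  0.04  1.52 -0.03  1.   -0.02]
```

{"method": "send_rows", "body": {"series": [{"dx": 5, "dy": -3.4, "az": 0.04, "hand": 0}, {"dx": 40.9, "dy": -28.2, "az": 0.4, "hand": 0}, {"dx": 40.9, "dy": -28.2, "az": 0.4, "hand": 0}, {"dx": 40.9, "dy": -28.2, "az": 0.4, "hand": 0}, {"dx": 40.9, "dy": -28.2, "az": 0.4, "hand": 0}, {"dx": 40.9, "dy": -28.2, "az": 0.4, "hand": 0}, {"dx": 40.9, "dy": -28.2, "az": 0.4, "hand": 0}, {"dx": 40.9, "dy": -28.2, "az": 0.4, "hand": 0}, {"dx": 40.9, "dy": -28.2, "az": 0.4, "hand": 0}, {"dx": 40.9, "dy": -28.2, "az": 0.4, "hand": 0}]}}

```text
invalid input at $.series[0]: expected keys ax, ay, az, dx, dy, dz, hand
```

```bash
python3 -c "
from h import *
delta(500,-230,230,-.1)"
```

```text
t 0.15 pos [ 192.5 -620.3  230.6] [-3.14  -0.     0.301] d(cm) [ 40.94 -28.17   0.1 ] a [-0.001  0.     0.401] F [ 0.2 -0.1  0.4] w 85.8 q [ 1.2   0.63  0.04  1.52 -0.03  1.   -0.02]
```

{"method": "send_rows", "body": {"series": [{"ax": 0, "ay": 0, "az": 0.04, "dx": 5, "dy": -3.4, "dz": 0, "hand": 0}, {"ax": 0, "ay": 0, "az": 0.4, "dx": 40.9, "dy": -28.2, "dz": 0, "hand": 0}, {"ax": 0, "ay": 0, "az": 0.4, "dx": 40.9, "dy": -28.2, "dz": 0, "hand": 0}, {"ax": 0, "ay": 0, "az": 0.4, "dx": 40.9, "dy": -28.2, "dz": 0, "hand": 0}, {"ax": 0, "ay": 0, "az": 0.4, "dx": 40.9, "dy": -28.2, "dz": 0, "hand": 0}, {"ax": 0, "ay": 0, "az": 0.4, "dx": 40.9, "dy": -28.2, "dz": 0, "hand": 0}, {"ax": 0, "ay": 0, "az": 0.4, "dx": 40.9, "dy": -28.2, "dz": 0, "hand": 0}, {"ax": 0, "ay": 0, "az": 0.4, "dx": 40.9, "dy": -28.2, "dz": 0, "hand": 0}, {"ax": 0, "ay": 0, "az": 0.4, "dx": 40.9, "dy": -28.2, "dz": 0, "hand": 0}, {"ax": 0, "ay": 0, "az": 0.4, "dx": 40.9, "dy": -28.2, "dz": 0, "hand": 0}]}}

```text
clock: 1.15
eef_pos: [500.9, -228.0, 231.3]
tool_rot: [-3.141, -0.0, -0.098]
force: [0.3, -0.0, -0.3]
width: 85.1
gripper_force: 0.0
```

```bash
python3 -c "
from h import *
delta(500,-230,230,-.1)"
```

```text
t 1.15 pos [ 500.9 -228.   231.3] [-3.141 -0.    -0.098] d(cm) [-0.07  0.2   0.13] a [-0.    -0.     0.002] F [ 0.3 -0.  -0.3] w 85.1 q [ 0.29  0.49  0.13  1.8  -0.08  0.86 -1.21]
```

{"method": "send_rows", "body": {"series": [{"ax": 0, "ay": 0, "az": 0, "dx": 0, "dy": 0, "dz": 0, "hand": 0}, {"ax": 0, "ay": 0, "az": 0, "dx": 0, "dy": 0, "dz": 0, "hand": 0}, {"ax": 0, "ay": 0, "az": 0, "dx": 0, "dy": 0, "dz": 0, "hand": 0}]}}

```text
clock: 1.45
eef_pos: [498.7, -231.7, 231.2]
tool_rot: [3.141, 0.001, -0.101]
force: [0.4, -0.1, 1.2]
width: 85.6
gripper_force: 0.0
```

```bash
python3 -c "
from h import *
d=snap('wrist','w1');print(proj(d,[520.6,-230.4,95]))
delta(551.8,236.5,200,.33)"
```

```text
[275.7968661  165.21988354]
t 1.5 pos [ 498.5 -232.   231.3] [ 3.141e+00  1.000e-03 -1.020e-01] d(cm) [  0.53 -47.15   3.08] a [ 0.001  0.001 -0.432] F [ 0.2 -0.5  0.7] w 85.6 q [ 0.29  0.49  0.14  1.8  -0.08  0.86 -1.21]
```

View pics/w1.png

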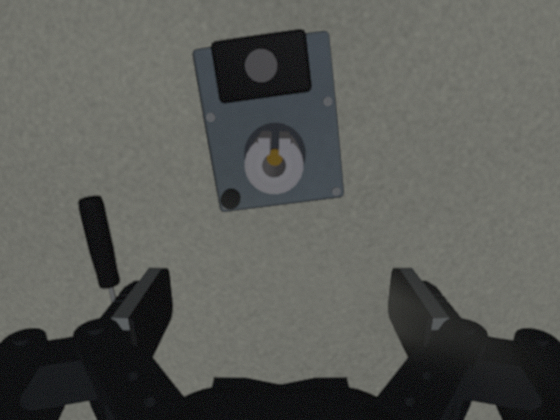

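The wrist view shows the hub ring centred near (274,165), its keyway going up to about (275,137), matching the top-view estimate within ~1 px. I'll refine this by segmentation.

```bash
python3 -c "
from h import *
d=load('w1');g=cv2.cvtColor(d['pixels'],cv2.COLOR_RGB2GRAY)
m=np.zeros_like(g);m[125:205,235:315]=(g[125:205,235:315]>115)*255
n,l,s,c=cv2.connectedComponentsWithStats(m);i=1+s[1:,4].argmax();print(s[i],c[i])
ct=max(cv2.findContours((l==i).astype(np.uint8),0,1)[0],key=cv2.contourArea)[:,0]
P=np.array([back(d,u,v,95)[:2] for u,v in ct])
# fit circle radius ~22 robustly
from scipy.optimize import least_squares
r=least_squares(lambda q:np.hypot(*(P-q[:2]).T)-q[2],[520,-230,22],loss='soft_l1',f_scale=.5);print(r.x)
c=r.x[:2]
for rad in(12,14,16,18,20):
  t=np.arange(-.9,.7,.01);v=[]
  for a in t:
    u=proj(d,[*(c+rad*np.array([np.cos(a),np.sin(a)])),95]);v.append(cv2.getRectSubPix(g,(1,1),tuple(map(float,u)))[0,0])
  v=np.array(v,float);w=np.clip(140-v,0,None)
  k=v<(v.min()+v.max())/2;print(rad,t[k].min(),t[k].max(),(t[k].min()+t[k].max())/2)
"
```

```text
[256 148  38  36 335] [274.05373134 165.82686567]
[ 521.07447106 -228.9331103    12.42728306]
12 -0.37999999999999956 0.16000000000000092 -0.10999999999999932
14 -0.34999999999999953 0.10000000000000087 -0.12499999999999933
16 -0.3199999999999995 0.07000000000000084 -0.12499999999999933
18 -0.2899999999999995 0.05000000000000082 -0.11999999999999933
20 -0.2899999999999995 0.04000000000000081 -0.12499999999999933
```

{"method": "send_rows", "body": {"series": [{"ax": 0, "ay": 0, "az": -0.04, "dx": 0, "dy": -4.7, "dz": 0.2, "hand": 0}, {"ax": 0, "ay": 0, "az": -0.43, "dx": -1.5, "dy": -47, "dz": 3, "hand": 0}, {"ax": 0, "ay": 0, "az": -0.43, "dx": -1.5, "dy": -47, "dz": 3, "hand": 0}, {"ax": 0, "ay": 0, "az": -0.43, "dx": -1.5, "dy": -47, "dz": 3, "hand": 0}, {"ax": 0, "ay": 0, "az": -0.43, "dx": -1.5, "dy": -47, "dz": 3, "hand": 0}, {"ax": 0, "ay": 0, "az": -0.43, "dx": -1.5, "dy": -47, "dz": 3, "hand": 0}, {"ax": 0, "ay": 0, "az": -0.43, "dx": -1.5, "dy": -47, "dz": 3, "hand": 0}, {"ax": 0, "ay": 0, "az": -0.43, "dx": -1.5, "dy": -47, "dz": 3, "hand": 0}, {"ax": 0, "ay": 0, "az": -0.43, "dx": -1.5, "dy": -47, "dz": 3, "hand": 0}, {"ax": 0, "ay": 0, "az": -0.43, "dx": -1.5, "dy": -47, "dz": 3, "hand": 0}]}}

```text
clock: 2.5
eef_pos: [531.1, 242.9, 201.1]
tool_rot: [-3.139, -0.001, 0.333]
force: [-0.6, -0.3, 1.8]
width: 85.3
gripper_force: 0.0
```

{"method": "send_rows", "body": {"series": [{"ax": 0, "ay": 0, "az": 0, "dx": 0, "dy": 0, "dz": 0, "hand": 0}, {"ax": 0, "ay": 0, "az": 0, "dx": 0, "dy": 0, "dz": 0, "hand": 0}, {"ax": 0, "ay": 0, "az": 0, "dx": 0, "dy": 0, "dz": 0, "hand": 0}]}}

```text
clock: 2.8
eef_pos: [531.9, 235.9, 201.4]
tool_rot: [3.14, 0.0, 0.327]
force: [0.6, -0.7, 0.4]
width: 85.5
gripper_force: 0.0
```

```bash
python3 -c "
from h import *
d=snap('wrist','w2');print(proj(d,[551.8,236.5,102]),proj(d,[551.8,236.5,62]))
delta(551.8,236.5,68,.33)"
```

```text
[288.96580843 179.69203703] [287.67583851 168.27219907]
t 2.85 pos [531.9 236.1 201.5] [3.14  0.    0.327] d(cm) [ 1.9   0.58 13.35] a [ 0.001  0.    -0.003] F [ 0.2 -0.1 -0.1] w 85.5 q [-0.47  0.56 -0.    1.75  0.    0.83 -1.71]
```

View pics/w2.png

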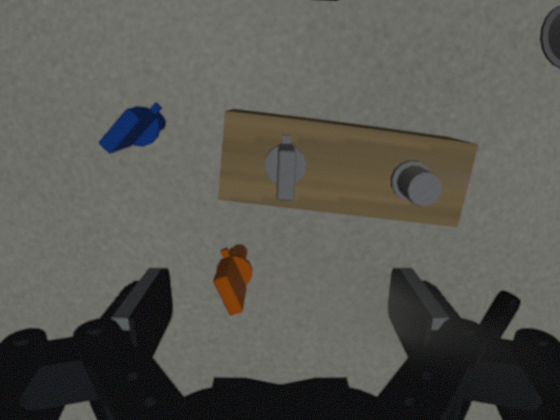

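Tab at (286,139) points up the image (tool +x), in line with the paddle (277–296, 143–199); collar centre about (286,164). So the tab is on the +x end, and no half turn is needed.

```bash
python3 -c "
from h import *
d=load('w2');g=cv2.cvtColor(d['pixels'],cv2.COLOR_RGB2GRAY)
w=back(d,285.5,164.5,62);print('collar',w)
print(g[172:202:2,270:302:2]); print(g[134:214:3,286])
d=load('w1');g=cv2.cvtColor(d['pixels'],cv2.COLOR_RGB2GRAY)
print(g[165,235:315:2],g[150:205:2,275]);print(g[128:200:3,244:306:3])
"
```

```text
collar [554.02143337 239.01731589  62.        ]
[[93 92 95 85 73 92 91 90 92 89 88 91 82 90 94 93]
 [92 94 96 83 73 89 89 90 89 92 90 91 84 91 91 92]
 [92 93 94 81 72 89 90 88 90 91 92 90 86 90 93 92]
 [88 93 95 80 72 90 89 91 90 92 92 90 84 92 91 92]
 [86 92 94 81 72 92 92 90 92 92 89 90 85 92 90 86]
 [86 88 91 78 74 92 92 94 91 90 91 91 86 87 85 85]
 [88 87 89 76 75 91 92 92 92 90 93 90 85 83 86 84]
 [92 91 90 77 78 92 92 91 90 92 90 87 87 88 88 89]
 [92 91 91 75 76 90 94 89 91 91 93 89 86 92 90 92]
 [91 91 92 75 78 91 92 90 90 92 92 86 85 92 93 92]
 [91 91 91 78 79 89 86 92 92 92 89 86 85 93 91 91]
 [92 93 89 72 80 90 93 90 91 89 92 91 86 92 92 89]
 [91 89 85 74 81 90 91 92 89 91 94 90 85 91 92 89]
 [81 85 86 77 80 88 86 87 91 89 89 89 86 89 89 84]
 [82 81 83 83 79 75 72 77 74 77 78 82 86 88 85 83]]
[ 82  92  90  76  44  48  86  94  91  92  91  92  91  90  90  90  91  92
  91  93  91  92  74  82  83 105 108]
[ 69  71  71  70  77 107 114 115 114 112 115 116 117 105  71  70  70  70
  69  74  72  68  60  55  47  77 112 117 117 112 115 115 116 113  86  73
  74  73  75  73] [ 75  83  8
[... 1540 characters left out ...]
3 114 114 115 117 116  99  79  74  79 110 117 117 115 114 113
  115  92  76]
 [ 70  81 111 115 115 112 115 115 117 116 117 120 117 116 114 112 114 116
  106  76  76]
 [ 72  70  94 116 114 115 113 114 114 115 115 114 115 114 114 113 114 111
   81  74  77]
 [ 72  74  71  96 114 113 115 111 112 114 112 113 114 113 114 114 111  91
   73  74  76]
 [ 75  71  73  71  94 112 114 115 114 115 113 115 114 114 115 111  85  72
   75  74  74]
 [ 71  73  72  72  72  79  98 109 115 113 115 114 114 111  94  76  74  76
   76  72  73]
 [ 75  74  74  70  73  74  73  73  83  86  89  90  78  76  72  73  74  75
   79  76  75]
 [ 74  72  74  73  74  72  73  76  74  73  74  73  75  73  75  73  75  74
   77  74  74]]
```

```bash
python3 -c "
from h import *
from scipy.optimize import least_squares
d=load('w1');g=cv2.cvtColor(d['pixels'],cv2.COLOR_RGB2GRAY)
def rim(c,R,angs,z,thr,g,d):
  out=[]
  for a in angs:
    rr=np.arange(R-6,R+6,.1)
    v=np.array([cv2.getRectSubPix(g,(1,1),tuple(map(float,proj(d,[c[0]+r*np.cos(a),c[1]+r*np.sin(a),z]))))[0,0] for r in rr],float)
    j=np.abs(np.gradient(np.convolve(v,np.ones(7)/7,'same')))[8:-8].argmax()+8; out.append(c+rr[j]*np.array([np.cos(a),np.sin(a)]))
  return np.array(out)
c=np.array([521.5,-230.])
for _ in range(3):
  P=rim(c,22,np.arange(.6,5.7,.1),95,93,g,d)
  r=least_squares(lambda q:np.hypot(*(P-q[:2]).T)-q[2],[*c,22],loss='soft_l1',f_scale=.5);c=r.x[:2]
print('hub',r.x)
for rad in(12,14,16,18,20):
  t=np.arange(-.6,.4,.01)
  v=np.array([cv2.getRectSubPix(g,(1,1),tuple(map(float,proj(d,[*(c+rad*np.array([np.cos(a),np.sin(a)])),95]))))[0,0] for a in t],float)
  k=v<93;print(rad,t[k].min(),t[k].max(),(t[k].min()+t[k].max())/2)
d=load('w2')
f=lambda u,v:back(d,u,v,102)
# paddle top: left edge 278.5.., right 294 ; ends ~152..199.5
print('paddle',f(286.3,175.7), 'ends',f(286,152),f(286,199.5))
e=f(286.9,153)-f(286.5,198);print(np.arctan2(e[1],e[0]))
delta(553.5,238.5,80,.33)
"
```

```text
hub [ 520.84126088 -228.67027056   22.24155029]
12 -0.4099999999999998 0.14000000000000068 -0.13499999999999956
14 -0.3899999999999998 0.12000000000000066 -0.13499999999999956
16 -0.35999999999999976 0.08000000000000063 -0.13999999999999957
18 -0.32999999999999974 0.06000000000000061 -0.13499999999999956
20 -0.31999999999999973 0.0500000000000006 -0.13499999999999956
paddle [553.77514672 239.03959599 102.        ] ends [568.5072119  244.31344455 102.        ] [538.34607009 233.93973169 102.        ]
0.32305364442677725
t 2.85 pos [531.9 236.1 201.5] [3.14  0.    0.327] d(cm) [ 2.12  0.45 12.15] a [ 0.001  0.    -0.003] F [ 0.2 -0.1 -0.1] w 85.5 q [-0.47  0.56 -0.    1.75  0.    0.83 -1.71]
```

{"method": "send_rows", "body": {"series": [{"ax": 0, "ay": 0, "az": 0, "dx": 2.1, "dy": 0.5, "dz": 2, "hand": 0}, {"ax": 0, "ay": 0, "az": 0, "dx": 2.1, "dy": 0.5, "dz": 5, "hand": 0}, {"ax": 0, "ay": 0, "az": 0, "dx": 2.1, "dy": 0.5, "dz": 8, "hand": 0}, {"ax": 0, "ay": 0, "az": 0, "dx": 2.1, "dy": 0.5, "dz": 11, "hand": 0}, {"ax": 0, "ay": 0, "az": 0, "dx": 2.1, "dy": 0.5, "dz": 13, "hand": 0}, {"ax": 0, "ay": 0, "az": 0, "dx": 2.1, "dy": 0.5, "dz": 13.3, "hand": 0}, {"ax": 0, "ay": 0, "az": 0, "dx": 2.1, "dy": 0.5, "dz": 13.3, "hand": 0}, {"ax": 0, "ay": 0, "az": 0, "dx": 2.1, "dy": 0.5, "dz": 13.3, "hand": 0.5}, {"ax": 0, "ay": 0, "az": 0, "dx": 2.1, "dy": 0.5, "dz": 13.3, "hand": 0.5}, {"ax": 0, "ay": 0, "az": 0, "dx": 2.1, "dy": 0.5, "dz": 13.3, "hand": 0.5}]}}

```text
clock: 3.85
eef_pos: [553.5, 241.2, 69.5]
tool_rot: [-3.141, -0.002, 0.331]
force: [0.8, -0.6, 0.0]
width: 43.8
gripper_force: 0.0
```

```bash
python3 -c "
from h import *
d=snap('wrist','w3')
delta(553.5,238.5,68,.325)
print(proj(d,[553.5,238.5,102]))"
```

```text
t 3.9 pos [553.3 241.2  69.3] [-3.141e+00 -2.000e-03  3.310e-01] d(cm) [-0.07  0.26  0.13] a [-0.    -0.002  0.006] F [0.3 0.4 0. ] w 42.9 q [-0.45  0.77 -0.    1.78  0.01  0.59 -1.7 ]
[288.18606987 321.51210234]
```

View pics/w3.png

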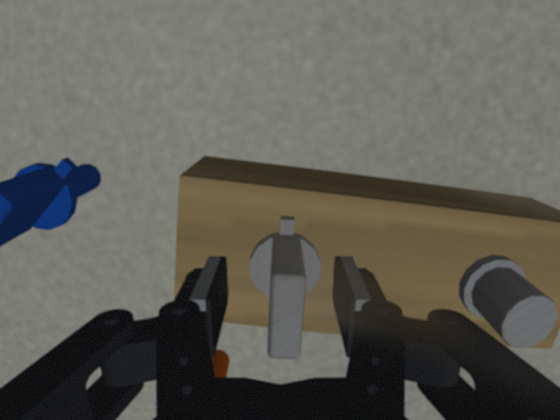

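The paddle (272–302, ~270–357) stands between the pads (inner edges near 225 and 340), tab ahead at (287,225). Closing.

{"method": "send_rows", "body": {"series": [{"ax": 0, "ay": 0, "az": 0, "dx": 0, "dy": 0.2, "dz": 0.1, "hand": 1}, {"ax": 0, "ay": 0, "az": 0, "dx": 0, "dy": 0.2, "dz": 0.1, "hand": 1}, {"ax": 0, "ay": 0, "az": 0, "dx": 0, "dy": 0.2, "dz": 0.1, "hand": 1}, {"ax": 0, "ay": 0, "az": 0, "dx": 0, "dy": 0.2, "dz": 0.1, "hand": 1}, {"ax": 0, "ay": 0, "az": 0, "dx": 0, "dy": 0.2, "dz": 0.1, "hand": 1}, {"ax": 0, "ay": 0, "az": 0, "dx": 0, "dy": 0.2, "dz": 0.1, "hand": 1}, {"ax": 0, "ay": 0, "az": 0, "dx": 0, "dy": 0.2, "dz": 0.1, "hand": 1}, {"ax": 0, "ay": 0, "az": 0, "dx": 0, "dy": 0.2, "dz": 0.1, "hand": 1}]}}

```text
clock: 4.7
eef_pos: [553.6, 238.8, 67.5]
tool_rot: [3.141, -0.0, 0.331]
force: [-1.0, -1.9, 5.0]
width: 11.3
gripper_force: 58.8
```

```bash
python3 -c "
from h import *
delta(553.5,238.5,180,.325)"
```

```text
t 4.7 pos [553.6 238.8  67.5] [ 3.141 -0.     0.331] d(cm) [ -0.02   0.03 -11.25] a [ 0.    -0.     0.006] F [-1.  -1.9  5. ] w 11.3 q [-0.45  0.77 -0.    1.78  0.01  0.59 -1.7 ]
```

{"method": "send_rows", "body": {"series": [{"ax": 0, "ay": 0, "az": 0, "dx": 0, "dy": 0, "dz": -1, "hand": 1}, {"ax": 0, "ay": 0, "az": 0, "dx": 0, "dy": 0, "dz": -3, "hand": 1}, {"ax": 0, "ay": 0, "az": 0, "dx": 0, "dy": 0, "dz": -6, "hand": 1}, {"ax": 0, "ay": 0, "az": 0, "dx": 0, "dy": 0, "dz": -9, "hand": 1}, {"ax": 0, "ay": 0, "az": 0, "dx": 0, "dy": 0, "dz": -12, "hand": 1}, {"ax": 0, "ay": 0, "az": 0, "dx": 0, "dy": 0, "dz": -13, "hand": 1}, {"ax": 0, "ay": 0, "az": 0, "dx": 0, "dy": 0, "dz": -13, "hand": 1}, {"ax": 0, "ay": 0, "az": 0, "dx": 0, "dy": 0, "dz": -13, "hand": 1}]}}

```text
clock: 5.5
eef_pos: [552.5, 238.9, 196.0]
tool_rot: [-3.142, 0.002, 0.331]
force: [-0.2, 0.2, -1.7]
width: 11.1
gripper_force: 58.5
```

```bash
python3 -c "
from h import *
d=snap('wrist','w4')
delta(520.8,-229.5,200,-.15)
p=cv2.convertScaleAbs(d['pixels'][180:420,180:400,::-1],alpha=1.8)
cv2.imwrite('pics/w4.png',cv2.resize(p,None,fx=2.4,fy=2.4,interpolation=cv2.INTER_CUBIC))"
```

```text
t 5.55 pos [552.3 238.7 195.6] [3.141e+00 3.000e-03 3.310e-01] d(cm) [-18.19  43.26  -0.37] a [0.001 0.003 0.481] F [-1.   0.1 -2.1] w 11.1 q [-0.45  0.6  -0.    1.69  0.    0.85 -1.7 ]
```

View pics/w4.png

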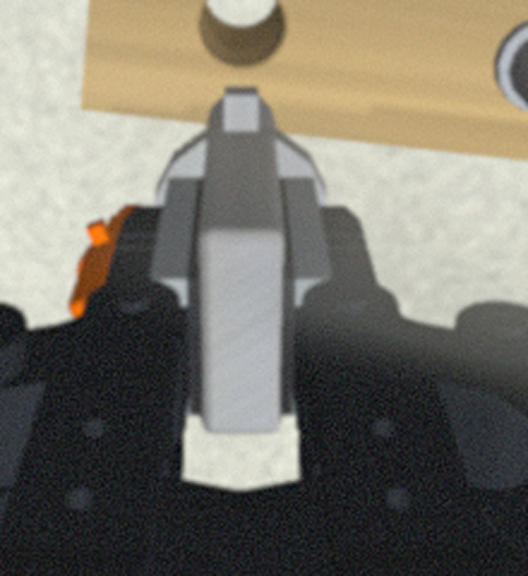

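```bash
python3 -c "
from h import *
d=load('w4');s=read_state();T=s['eef_pos'];R=Ro.from_euler('xyz',s['tool_rot'])
q=lambda u,v,z:R.inv().apply(back(d,180+u/2.4-.3,180+v/2.4-.3,z)-T).round(2)
zt=T[2]+34.5
print('paddle top corners',q(202,232,zt),q(281,230,zt),q(205,430,zt),q(278,432,zt))
zc=T[2]-5.5
print('tab',q(224,95,zc),q(258,93,zc),q(241,131,zc),'collar sides',q(156,200,zc),q(326,200,zc))
n=lambda x,z:((proj(d,T+R.apply([x,0,z]))-180+.3)*2.4).round(0)
print(n(17,-34.5),n(-17,-34.5),n(23,5.5),n(0,57.5),n(8,57.5),n(17,5.5))
print(T)
"
```

```text
paddle top corners [ 17.35  -5.52 -34.56] [ 17.65   5.02 -34.56] [-15.    -5.56 -34.45] [-15.36   5.1  -34.45]
tab [23.23 -3.27  5.42] [23.59  2.64  5.43] [16.54 -0.31  5.45] collar sides [  3.19 -15.67   5.49] [ 3.19 15.05  5.49]
[243. 234.] [243. 441.] [243.  96.] [242. 118.] [242.  86.] [243. 128.]
[552.28656413 238.70608509 195.57363936]
```

```bash
python3 -c "
from h import *
delta(520,-228.6,195,-.14)"
```

```text
t 5.55 pos [552.3 238.7 195.6] [3.141e+00 3.000e-03 3.310e-01] d(cm) [-18.24  43.14   0.13] a [0.001 0.003 0.471] F [-1.   0.1 -2.1] w 11.1 q [-0.45  0.6  -0.    1.69  0.    0.85 -1.7 ]
```

{"method": "send_rows", "body": {"series": [{"ax": 0, "ay": 0, "az": 0.03, "dx": -1.5, "dy": 3, "dz": 0, "hand": 1}, {"ax": 0, "ay": 0, "az": 0.47, "dx": -18.2, "dy": 43.2, "dz": 0, "hand": 1}, {"ax": 0, "ay": 0, "az": 0.47, "dx": -18.2, "dy": 43.2, "dz": 0, "hand": 1}, {"ax": 0, "ay": 0, "az": 0.47, "dx": -18.2, "dy": 43.2, "dz": 0, "hand": 1}, {"ax": 0, "ay": 0, "az": 0.47, "dx": -18.2, "dy": 43.2, "dz": 0, "hand": 1}, {"ax": 0, "ay": 0, "az": 0.47, "dx": -18.2, "dy": 43.2, "dz": 0, "hand": 1}, {"ax": 0, "ay": 0, "az": 0.47, "dx": -18.2, "dy": 43.2, "dz": 0, "hand": 1}, {"ax": 0, "ay": 0, "az": 0.47, "dx": -18.2, "dy": 43.2, "dz": 0, "hand": 1}, {"ax": 0, "ay": 0, "az": 0.47, "dx": -18.2, "dy": 43.2, "dz": 0, "hand": 1}, {"ax": 0, "ay": 0, "az": 0.47, "dx": -18.2, "dy": 43.2, "dz": 0, "hand": 1}]}}

```text
clock: 6.55
eef_pos: [519.7, -232.7, 195.7]
tool_rot: [3.14, 0.003, -0.143]
force: [-0.2, -0.3, -2.4]
width: 11.4
gripper_force: 58.7
```

{"method": "send_rows", "body": {"series": [{"ax": 0, "ay": 0, "az": 0, "dx": 0, "dy": 0, "dz": 0, "hand": 1}, {"ax": 0, "ay": 0, "az": 0, "dx": 0, "dy": 0, "dz": 0, "hand": 1}, {"ax": 0, "ay": 0, "az": 0, "dx": 0, "dy": 0, "dz": 0, "hand": 1}, {"ax": 0, "ay": 0, "az": 0, "dx": 0, "dy": 0, "dz": 0, "hand": 1}]}}

```text
clock: 6.95
eef_pos: [521.9, -226.5, 196.7]
tool_rot: [-3.14, 0.001, -0.136]
force: [-0.7, 0.2, -2.7]
width: 11.5
gripper_force: 58.8
```

```bash
python3 -c "
from h import *
delta(520,-228.6,158,-.14)"
```

```text
t 6.95 pos [ 521.9 -226.5  196.7] [-3.14e+00  1.00e-03 -1.36e-01] d(cm) [-0.15  0.24  3.87] a [-0.001  0.001  0.004] F [-0.7  0.2 -2.7] w 11.5 q [ 0.29  0.56  0.11  1.79 -0.08  0.8  -1.27]
```

{"method": "send_rows", "body": {"series": [{"ax": 0, "ay": 0, "az": 0, "dx": -0.15, "dy": 0.2, "dz": 1, "hand": 1}, {"ax": 0, "ay": 0, "az": 0, "dx": -0.15, "dy": 0.2, "dz": 2, "hand": 1}, {"ax": 0, "ay": 0, "az": 0, "dx": -0.15, "dy": 0.2, "dz": 3, "hand": 1}, {"ax": 0, "ay": 0, "az": 0, "dx": -0.15, "dy": 0.2, "dz": 3.6, "hand": 1}, {"ax": 0, "ay": 0, "az": 0, "dx": -0.15, "dy": 0.2, "dz": 3.6, "hand": 1}, {"ax": 0, "ay": 0, "az": 0, "dx": -0.15, "dy": 0.2, "dz": 3.6, "hand": 1}, {"ax": 0, "ay": 0, "az": 0, "dx": -0.15, "dy": 0.2, "dz": 3.6, "hand": 1}, {"ax": 0, "ay": 0, "az": 0, "dx": -0.15, "dy": 0.2, "dz": 3.6, "hand": 1}, {"ax": 0, "ay": 0, "az": 0, "dx": -0.15, "dy": 0.2, "dz": 3.6, "hand": 1}]}}

```text
clock: 7.85
eef_pos: [520.1, -230.5, 161.7]
tool_rot: [3.141, -0.001, -0.139]
force: [-0.5, 0.0, -2.8]
width: 11.1
gripper_force: 58.8
```

```bash
python3 -c "
from h import *
d=snap('wrist','w5')
delta(520,-228.6,158,-.14)
p=cv2.convertScaleAbs(d['pixels'][100:340,170:390,::-1],alpha=1.8)
cv2.imwrite('pics/w5.png',cv2.resize(p,None,fx=2.4,fy=2.4,interpolation=cv2.INTER_CUBIC))"
```

```text
t 7.9 pos [ 520.  -230.5  161.6] [ 3.141e+00 -1.000e-03 -1.390e-01] d(cm) [-0.03 -0.19  0.36] a [ 0.    -0.001  0.001] F [ 0.1  1.  -1.3] w 11.3 q [ 0.3   0.6   0.11  1.82 -0.09  0.72 -1.25]
```

View pics/w5.png

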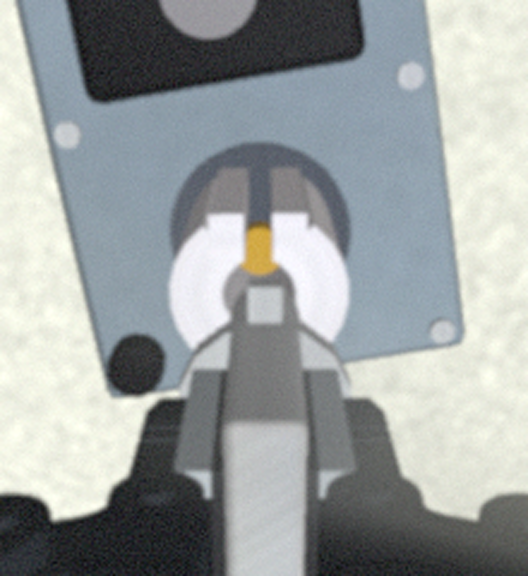

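Hub ring centred at crop u≈259.5 with the keyway at 258.5, spindle tab at 265: about 1.5 mm to correct in tool y, yaw aligned.

```bash
python3 -c "
from h import *
d=load('w5');s=read_state();T=s['eef_pos'];R=Ro.from_euler('xyz',s['tool_rot'])
q=lambda u,v,z:R.inv().apply(back(d,170+u/2.4-.3,100+v/2.4-.3,z)-T).round(2)
print('ring',q(169,293,95),q(350,293,95),'front',q(227,213,95),q(290,213,95),'key',q(246,216,95),q(271,216,95),q(246,250,95),q(271,250,95), 'tab',q(265,287,T[2]-5.5))
delta(520.,-228.8,140,-.14)
"
```

```text
ring [  0.84 -23.95  66.61] [ 0.84 20.55 66.61] front [21.07 -9.44 66.62] [21.07  5.63 66.62] key [20.33 -4.89 66.62] [20.33  1.09 66.62] [11.85 -4.94 66.62] [11.85  1.11 66.62] tab [22.94 -0.38  5.51]
t 7.9 pos [ 520.  -230.5  161.6] [ 3.141e+00 -1.000e-03 -1.390e-01] d(cm) [-0.03 -0.17  2.16] a [ 0.    -0.001  0.001] F [ 0.1  1.  -1.3] w 11.3 q [ 0.3   0.6   0.11  1.82 -0.09  0.72 -1.25]
```

{"method": "send_rows", "body": {"series": [{"ax": 0, "ay": 0, "az": 0, "dx": -0.02, "dy": -0.15, "dz": 0.2, "hand": 1}, {"ax": 0, "ay": 0, "az": 0, "dx": -0.02, "dy": -0.15, "dz": 0.4, "hand": 1}, {"ax": 0, "ay": 0, "az": 0, "dx": -0.02, "dy": -0.15, "dz": 0.7, "hand": 1}, {"ax": 0, "ay": 0, "az": 0, "dx": -0.02, "dy": -0.15, "dz": 1.0, "hand": 1}, {"ax": 0, "ay": 0, "az": 0, "dx": -0.02, "dy": -0.15, "dz": 1.3, "hand": 1}, {"ax": 0, "ay": 0, "az": 0, "dx": -0.02, "dy": -0.15, "dz": 1.6, "hand": 1}, {"ax": 0, "ay": 0, "az": 0, "dx": -0.02, "dy": -0.15, "dz": 1.8, "hand": 1}, {"ax": 0, "ay": 0, "az": 0, "dx": -0.02, "dy": -0.15, "dz": 1.9, "hand": 1}, {"ax": 0, "ay": 0, "az": 0, "dx": -0.02, "dy": -0.15, "dz": 1.9, "hand": 1}, {"ax": 0, "ay": 0, "az": 0, "dx": -0.02, "dy": -0.15, "dz": 1.9, "hand": 1}]}}

```text
clock: 8.9
eef_pos: [519.9, -228.9, 142.4]
tool_rot: [3.142, -0.0, -0.139]
force: [-0.7, 0.0, -1.7]
width: 11.6
gripper_force: 58.8
```

```bash
python3 -c "
from h import *
delta(520.,-228.8,133,-.14);print(read_state()['torque'])
"
```

```text
t 8.9 pos [ 519.9 -228.9  142.4] [ 3.142 -0.    -0.139] d(cm) [ 0.01 -0.01  0.94] a [ 0.    -0.     0.001] F [-0.7  0.  -1.7] w 11.6 q [ 0.3   0.63  0.1   1.84 -0.1   0.68 -1.25]
[-0.04331386  0.01189241 -0.02188192]
```

{"method": "send_rows", "body": {"series": [{"ax": 0, "ay": 0, "az": 0, "dx": 0, "dy": 0, "dz": 0.3, "hand": 1}, {"ax": 0, "ay": 0, "az": 0, "dx": 0, "dy": 0, "dz": 0.6, "hand": 1}, {"ax": 0, "ay": 0, "az": 0, "dx": 0, "dy": 0, "dz": 0.9, "hand": 1}, {"ax": 0, "ay": 0, "az": 0, "dx": 0, "dy": 0, "dz": 1.1, "hand": 1}, {"ax": 0, "ay": 0, "az": 0, "dx": 0, "dy": 0, "dz": 1.3, "hand": 1}, {"ax": 0, "ay": 0, "az": 0, "dx": 0, "dy": 0, "dz": 1.5, "hand": 1}, {"ax": 0, "ay": 0, "az": 0, "dx": 0, "dy": 0, "dz": 1.5, "hand": 1}, {"ax": 0, "ay": 0, "az": 0, "dx": 0, "dy": 0, "dz": 1.5, "hand": 1}]}}

```text
clock: 9.7
eef_pos: [519.9, -228.9, 127.3]
tool_rot: [-3.142, 0.0, -0.139]
force: [0.3, -0.5, -2.2]
width: 11.3
gripper_force: 58.8
```

```bash
python3 -c "
from h import *
delta(520.,-228.8,118,-.14);print(read_state()['torque'])
"
```

```text
t 9.7 pos [ 519.9 -228.9  127.3] [-3.142  0.    -0.139] d(cm) [ 0.01 -0.01  0.93] a [-0.     0.     0.001] F [ 0.3 -0.5 -2.2] w 11.3 q [ 0.3   0.65  0.1   1.85 -0.1   0.65 -1.25]
[-0.04652868 -0.06504252  0.02745723]
```

{"method": "send_rows", "body": {"series": [{"ax": 0, "ay": 0, "az": 0, "dx": 0, "dy": 0, "dz": 0.3, "hand": 1}, {"ax": 0, "ay": 0, "az": 0, "dx": 0, "dy": 0, "dz": 0.6, "hand": 1}, {"ax": 0, "ay": 0, "az": 0, "dx": 0, "dy": 0, "dz": 0.9, "hand": 1}, {"ax": 0, "ay": 0, "az": 0, "dx": 0, "dy": 0, "dz": 1.2, "hand": 1}, {"ax": 0, "ay": 0, "az": 0, "dx": 0, "dy": 0, "dz": 1.5, "hand": 1}, {"ax": 0, "ay": 0, "az": 0, "dx": 0, "dy": 0, "dz": 1.7, "hand": 1}, {"ax": 0, "ay": 0, "az": 0, "dx": 0, "dy": 0, "dz": 1.9, "hand": 1}, {"ax": 0, "ay": 0, "az": 0, "dx": 0, "dy": 0, "dz": 1.9, "hand": 1}, {"ax": 0, "ay": 0, "az": 0, "dx": 0, "dy": 0, "dz": 1.9, "hand": 1}]}}

```text
clock: 10.6
eef_pos: [520.0, -228.9, 108.8]
tool_rot: [-3.142, -0.0, -0.139]
force: [-0.8, 0.5, 5.2]
width: 11.1
gripper_force: 60.0
```

```bash
python3 -c "
from h import *
delta(520.,-228.8,106.5,-.14);print(read_state()['torque'])
"
```

```text
t 10.6 pos [ 520.  -228.9  108.8] [-3.142 -0.    -0.139] d(cm) [-0.   -0.01  0.23] a [-0.    -0.     0.001] F [-0.8  0.5  5.2] w 11.1 q [ 0.31  0.68  0.09  1.86 -0.1   0.61 -1.25]
[ 0.18673999  0.34663874 -0.01094225]
```

{"method": "send_rows", "body": {"series": [{"ax": 0, "ay": 0, "az": 0, "dx": 0, "dy": 0, "dz": 0.1, "hand": 1}, {"ax": 0, "ay": 0, "az": 0, "dx": 0, "dy": 0, "dz": 0.2, "hand": 1}, {"ax": 0, "ay": 0, "az": 0, "dx": 0, "dy": 0, "dz": 0.3, "hand": 1}, {"ax": 0, "ay": 0, "az": 0, "dx": 0, "dy": 0, "dz": 0.3, "hand": 1}, {"ax": 0, "ay": 0, "az": 0, "dx": 0, "dy": 0, "dz": 0.3, "hand": 1}]}}

```text
clock: 11.1
eef_pos: [520.1, -228.9, 106.5]
tool_rot: [-3.142, -0.001, -0.139]
force: [-1.6, 1.8, 10.5]
width: 11.1
gripper_force: 60.8
```

{"method": "send_rows", "body": {"series": [{"ax": 0, "ay": 0, "az": 0, "dx": 0, "dy": 0, "dz": 0.05, "hand": 1}, {"ax": 0, "ay": 0, "az": 0, "dx": 0, "dy": 0, "dz": 0.1, "hand": 1}, {"ax": 0, "ay": 0, "az": 0, "dx": 0, "dy": 0, "dz": 0.1, "hand": 1}, {"ax": 0, "ay": 0, "az": 0, "dx": 0, "dy": 0, "dz": 0.1, "hand": 1}]}}

```text
clock: 11.5
eef_pos: [520.1, -229.0, 106.4]
tool_rot: [-3.142, -0.001, -0.139]
force: [-4.5, 2.2, 18.2]
width: 11.0
gripper_force: 62.1
```

```bash
python3 -c "
from h import *
d=snap('scene','s6');w=snap('wrist','w6')
delta(520.1,-229,106,-.14);print(read_state()['torque'])
a=cv2.resize(cv2.convertScaleAbs(d['pixels'][140:280,60:200,::-1],alpha=1.5),(390,390),interpolation=cv2.INTER_CUBIC)
b=cv2.resize(cv2.convertScaleAbs(w['pixels'][150:350,180:380,::-1],alpha=1.8),(390,390),interpolation=cv2.INTER_CUBIC)
cv2.imwrite('pics/fin.png',np.hstack([a,b]))"
```

```text
t 11.6 pos [ 520.1 -229.   106.4] [-3.142e+00 -1.000e-03 -1.390e-01] d(cm) [0.   0.   0.04] a [-0.    -0.001  0.001] F [-5.1  1.9 17.8] w 11.4 q [ 0.31  0.68  0.09  1.86 -0.1   0.6  -1.25]
[0.49187876 1.00906762 0.05428692]
```

View pics/fin.png

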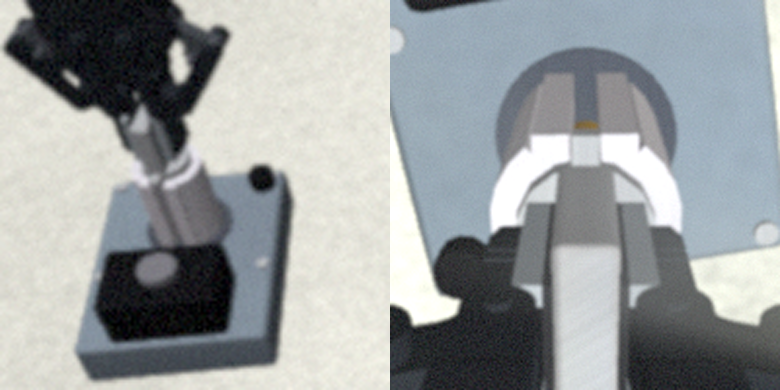

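The collar sits on the hub with the tab over the keyway (right half, about (585,145)), and no gap shows. The push stalled at TCP z 106.4 with the force up to 18 N, so it is seated.

```bash
python3 -c "
from cell import *
print(finish_job())"
```

```text
the job is handed in; nothing more can be done
None
```

The keyed spindle is fully home in the winder hub: key in the keyway, collar on the hub, still gripped and pressed down at about 18 N. The job was handed in at about 11.6 s.

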